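Draw a dropped slide holder out from behind a laser screen

TASK

The slide holder has dropped behind the fixed amber laser screen, where a hand cannot get at it. Take the telescopic hook from its stand, reach it under the screen, feel its tip gently down through the holder's window to the bench, and draw the holder out over the low cable cover until it lies flat on the open bench in front; then hang the hook back in its stand. Never bear hard on anything with the hook, and leave the other things where they are.

Things in the scene. Friction and masses are not known exactly. Their poses are not given: they have to be found in the camera images.
- guard: White light engine (box 200 deep, 340 wide, 120 mm high) with its amber laser screen and grey cable cover: one fixed unit. Origin on the bench under the middle of the screen; +x points behind the screen to the engine, whose upright face is at x = 78 mm; y runs along the screen. In front of the cable cover (x below -63 mm) the bench is open.
- slot (a point): Middle of the opening under the amber screen, 32 mm above the bench. Screen: 5 mm thick, in the plane x = 0 of guard, 360 mm wide, from 64 to 116 mm above the bench, open below. An upright 16 mm square post, 116 mm high on a foot 44 by 30 mm, ends it at y = +-185 mm; from each a side arm 16 mm high runs back to the engine at z = 104 mm.
- cover_crest (a point): Middle of the flat top, 8 mm above the bench, of the fixed grey cable cover (338 mm long in y). In guard's frame its profile along x: bench level at +12 mm, straight ramp up to 8 mm high at -18 mm, flat to -33 mm, straight ramp down to bench level at -63 mm.
- holder_mid (a point): Centre of the slide holder: loose flat metal frame, 56 (its x) by 96 (its y) by 6 mm, about 0.15 kg, with an open window, 26 (x) by 60 (y) mm, right through its middle. The point is the middle of the window, 3 mm above the holder's underside. It starts flat on the bench between cable cover and engine, its long side along the screen.
- hook_grip (a point): Middle of the orange square handle (22 by 22 mm, 62 tall, upright) of the telescopic hook, 0.25 kg, 36 mm above the underside of its collar; grip it here on two flat sides. Its x axis: the way the foot bar points; z up. The hook is stiff, but its length is set anew each time and not measured: the bottom of its tip is anywhere from 116 to 136 mm below the collar's underside.
- hook_collar (a point): Centre of the underside of the hook's square collar (34 by 34 by 5 mm), on the shank's axis. Below it: round shank 13 then 9 mm thick; level foot bar 8 mm thick, its axis 20 mm above the bottom of the tip, reaching 70 mm along +x from the shank's axis; at its end the downturned tip with a rubber ball 12 mm across.
- stand_fork (a point): On the hook's fixed stand: middle between the two tines of its fork, level with their top, 152 mm above the bench. The hung hook's collar rests on the tines with the shank's axis through this point. x axis: out of the fork's open end, the way the hung hook's foot bar points. Tines end 18 mm ahead of it, slot 20 mm wide. Post 55 mm behind it, not above the fork; foot 90 by 80 by 8 mm.
- table: The black bench top, level, its surface at z = 0. The hook should rest on bench, cable cover or holder with a light touch of a few newtons; bearing on them, or on the screen or engine, with more than 15 N marks them and spoils the job.
- media: Loose round jar with a red cap, 60 mm across, 125 mm tall; origin at the centre of its underside. To be left alone.
- tub: Loose white round tub, 72 mm across, 95 mm tall; origin at the centre of its underside. To be left alone.
- objective: Loose grey objective case with a yellow band, 34 mm across, 60 mm tall, standing; origin at the centre of its underside. To be left alone.
- notes: Loose pad of yellow notes, 76 by 76 by 20 mm; origin at the centre of its underside. To be left alone.
- lens_cap: Loose white lens cap, 40 mm across, 12 mm high, lying on the bench in front of the screen's +y half, some 150 mm from its middle; origin at the centre of its underside. To be left alone.
Not all that is in view belongs to the job. Leave any blue look-alike of the part that bears hook_grip alone. Of the things that look like the part that bears holder_mid, the larger one is meant.

How it is judged:
By the outcome, as a careful person would: the job done as asked, in the order asked, and still so for the second after the job is handed in, with the robot touching nothing.
It also fails if it takes over 72 s, if anything falls off the work surface, if the arm or the gripper's body presses on something with over 40 N, if the wrist force passes 120 N, or if a joint passes its speed limit or range.

ROBOT

A 6-joint arm with a two-finger parallel gripper is mounted at the origin on the work surface. World frame = base frame: x ahead of the robot, y to its left, z up, the work surface at z = 0. Lengths are in m, angles in rad, forces in N, time in s.
With the tool pointing down it reaches from about 0.275 to 0.75 m from the base axis. Payload 10.2 kg.
Tool frame: the origin (TCP) lies at the very end of the fingers, on their centre line; the grasp point (between the pads) lies 19 mm behind it; z points along the fingers, x is the direction in which the jaws open and shut, and the axes are right-handed (so a half turn about z gives the same grasp; the last joint's range is limited). The gripper opens to 85 mm and grips with 20 to 120 N. Pads are 22 mm wide; open, the fingers measure 114 mm over their backs; the gripper's body (76 mm by 85 mm) begins 54 mm behind the grasp point. The pads swing forward as they close: fully open they stand 13 mm farther back than shut.
Start: joints at [1.06, 0.313, 1.498, -0, 1.331, -0.223], TCP at [0.149, 0.503, 0.231] pointing down, gripper open.
Joint ranges: [-2.94, 2.94], [-0.97, 2.17], [0.19, 2.56], [-1.23, 4.37], [0.02, 3.11], [-2.88, 2.88]. Speed limits (rad/s): [2.39, 2.39, 3.01, 3.14, 3.14, 3.14].

INTERFACE

Orientations are given as a unit quaternion [x, y, z, w].
In Python, from plant import telemetry, viewer, job_done gives the robot as it stands.
- The arm moves only by the shell command python3 -m handwheel 'ROWS' [FORCE]. ROWS is JSON, a list of rows, each a list of 5 numbers: the shift along the world's x, y, z in m, then the turn about the world's z in rad, then the gripper's target within -1 to 1 (shut at 1, half-way at 0, fully open at -1). In form: [[dx, dy, dz, turn, jaw], ...]. A call has 1 to 20 rows; each row is the pose to reach, as a shift and turn from the pose measured when the call began; what a row does not reach only later rows make up. A row lasts 1/8 s, in which the tool goes at most 62.5 mm and 10.7 degrees, less where a joint would pass 70% of its speed; a pose out of reach is approached as far as the arm can. A call with a gripper value outside its range is refused whole. The fingers move at their own pace and stop on an object; FORCE is the grip in N (left out, the last holds). Time passes only in rows, so rows that repeat a pose let the fingers close. It gives the time, the measured TCP pose, the force and the opening at its end, in the units of the state.
- telemetry.get_obs(): the state, without advancing time (a new reading comes with each control period).
- viewer.grab_frame(name): name is "side" or "top"; returns (picture, depth): 384x512x3 uint8, red, green, blue; 384x512 float32, m along the optical axis (not along the pixel's ray), 0 where there is no reading.
- viewer.camera_params(name): a dict with "vertical_fov" (degrees; the focal length in pixels is half the picture's height over the tangent of half this angle, whatever the lens; pixels are square), "cx", "cy" (the principal point, pixels), "R" (3x3) and "t" (3): a world point X has camera coordinates R X + t. Camera axes: x right, y down, z forward; pixel columns grow to the right and rows downward; lengths in m; the calibration is good to about 2 mm. A picture is of the moment at which its call begins. camera_params takes no time and is no camera call.
- job_done(): hands the job in, once; it reports no verdict.
Trained networks look in the newest picture that a camera, given by its name, has taken for a name from the list of things; names that differ only in an ending like _2 or _b are one class to them, and where a whole thing is asked for, a point or a joint stands for the part that bears it (a point fixed in the world has none). Each returns a list of dicts, best first, with "p" (0 to 1); they miss things now and then, are a little off and sometimes report something else, mostly with a low value. They report only what shows in the picture. A call takes as long as a camera call. They do not tell look-alikes from the thing itself.
- viewer.look_for(query, camera): "uv" ([column, row] in pixels, amid what is visible of it).
The state is a dict: "time": time; "joints": joint angles; "joint_vel": joint speeds; "effort": joint torques, N m; "ee_pos": TCP position; "orientation": TCP orientation; "ft_force": force on the tool from outside, world axes, zero at the start; "torque": the same for the moment, N m; "opening": opening from 0.0 (shut) to 1.0 (fully open).
Only numpy, scipy, OpenCV 4.12 (cv2) and the standard library are available. Lean on these libraries where they do the work, as an engineer would, in place of code of your own. Each camera call takes 0.05 s, during which the arm holds its last target. There are 200 camera calls.

## Working session

There is one attempt and no reset: what is moved stays moved. The work goes in short steps, Python scripts to look and compute and a shell command to move; the robot and the scene stay as the last step left them, time stands still between calls to the robot, and variables do not carry over. Pictures are saved under pics/ and viewed, about 8 in all and at most 12, crops included, and the job is handed in when it is done.

```bash
mkdir -p pics; ls
cat > h.py <<'E'
import numpy as np, cv2
from plant import telemetry, viewer
def K(n):
    p=viewer.camera_params(n); f=192/np.tan(np.radians(p["vertical_fov"])/2)
    return f,p["cx"],p["cy"],np.array(p["R"]),np.array(p["t"])
def ray(n,uv):
    f,cx,cy,R,t=K(n); d=R.T@np.array([(uv[0]-cx)/f,(uv[1]-cy)/f,1]); return -R.T@t,d
def at_z(n,uv,z):
    o,d=ray(n,uv); return o+d*(z-o[2])/d[2]
def cloud(n,D):
    f,cx,cy,R,t=K(n); v,u=np.mgrid[:384,:512]
    c=np.stack([(u-cx)/f*D,(v-cy)/f*D,D],-1); return (c-t)@R
def proj(n,X):
    f,cx,cy,R,t=K(n); c=np.asarray(X)@R.T+t; return np.stack([c[...,0]/c[...,2]*f+cx,c[...,1]/c[...,2]*f+cy],-1)
E
python3 - <<'E'
from h import *
np.set_printoptions(precision=3,suppress=True)
ims=[]
for n in("side","top"):
    im,D=viewer.grab_frame(n); np.savez(f"{n}0.npz",im=im,D=D); P=cloud(n,D)
    p=viewer.camera_params(n); print(n,p["vertical_fov"],p["cx"],p["cy"],-np.array(p["R"]).T@p["t"])
    cv2.imwrite(f"pics/{n}0.png",cv2.resize(im[:,:,::-1],(800,600),interpolation=cv2.INTER_CUBIC))
    for q in("guard","slot","cover_crest","holder_mid","hook_grip","hook_collar","stand_fork","media","tub","objective","notes","lens_cap"):
        for r in viewer.look_for(q,n)[:3]:
            u,v=r["uv"]; print(q,round(r["p"],2),np.round([u,v]),P[int(np.clip(v,0,383)),int(np.clip(u,0,511))] if D[int(v),int(u)]>0 else None)
o=telemetry.get_obs();print(o)
E
```

```text
pics
side 53.95242267136171 254.65957833621715 189.5070047016507 [ 0.382 -1.066  0.74 ]
guard 0.72 [341. 207.] [ 0.734 -0.142  0.119]
slot 0.68 [339. 210.] [ 0.73  -0.149  0.113]
slot 0.46 [214. 184.] [0.349 0.213 0.02 ]
cover_crest 0.77 [342. 207.] [ 0.742 -0.137  0.119]
holder_mid 0.52 [345. 278.] [ 0.708 -0.322  0.004]
hook_grip 0.95 [174. 324.] [ 0.255 -0.456  0.032]
hook_grip 0.77 [276. 236.] [ 0.507 -0.328  0.169]
hook_collar 0.96 [278. 236.] [ 0.513 -0.327  0.167]
hook_collar 0.64 [175. 327.] [ 0.259 -0.462  0.028]
stand_fork 0.58 [254. 263.] [ 0.453 -0.324  0.086]
media 0.83 [265. 304.] [ 0.464 -0.469  0.091]
media 0.35 [276. 237.] [ 0.51  -0.327  0.165]
objective 0.81 [214. 262.] [ 0.35  -0.253  0.033]
objective 0.33 [238. 152.] [0.455 0.404 0.063]
notes 0.7 [214. 184.] [0.353 0.212 0.02 ]
notes 0.37 [253. 271.] [ 0.451 -0.316  0.052]
lens_cap 0.54 [263. 200.] [0.527 0.101 0.01 ]
top 52.186366747820365 258.24050342346044 190.57126528709503 [ 0.221 -0.02   1.392]
guard 0.57 [259. 122.] [ 0.75  -0.011  0.124]
slot 0.85 [260. 124.] [ 0.741 -0.015  0.121]
cover_crest 0.72 [258. 
[... 602 characters left out ...]
 [381. 208.] [ 0.457 -0.416  0.128]
tub 0.86 [126. 207.] [0.444 0.426 0.098]
objective 0.44 [321. 243.] [ 0.347 -0.233  0.058]
notes 0.83 [187. 240.] [0.343 0.231 0.023]
lens_cap 0.64 [227. 190.] [0.528 0.098 0.013]
lens_cap 0.31 [351. 186.] [ 0.511 -0.303  0.196]
{'time': 1.3, 'joints': array([ 1.06 ,  0.313,  1.498,  0.   ,  1.331, -0.223]), 'joint_vel': array([-0.001, -0.001, -0.001,  0.   ,  0.   ,  0.001]), 'effort': array([  0.001, -41.216, -25.99 ,  -0.   ,   0.001,  -0.   ]), 'ee_pos': array([0.149, 0.503, 0.231]), 'orientation': array([ 0.801,  0.598,  0.   , -0.   ]), 'ft_force': array([0.291, 0.455, 1.194]), 'torque': array([-0.05 , -0.009,  0.082]), 'opening': 1.0028502660106613}
```

View pics/top0.png

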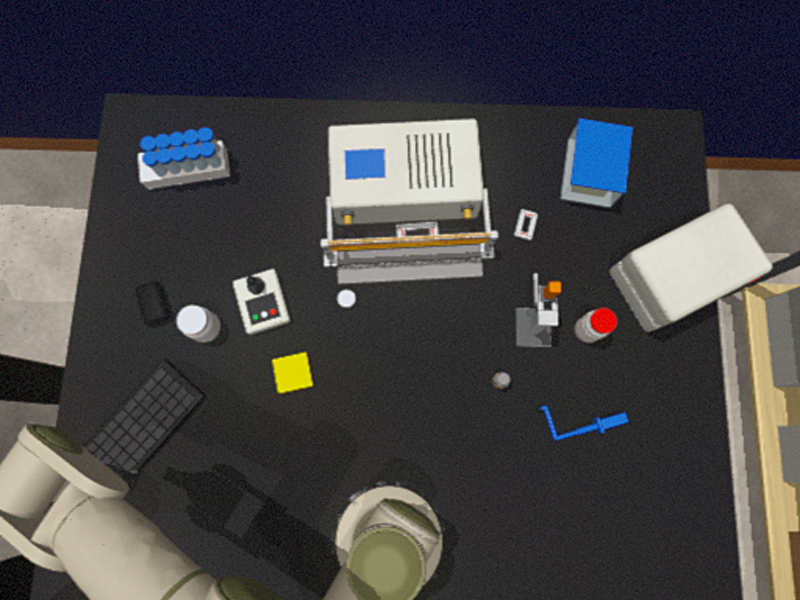

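View pics/side0.png

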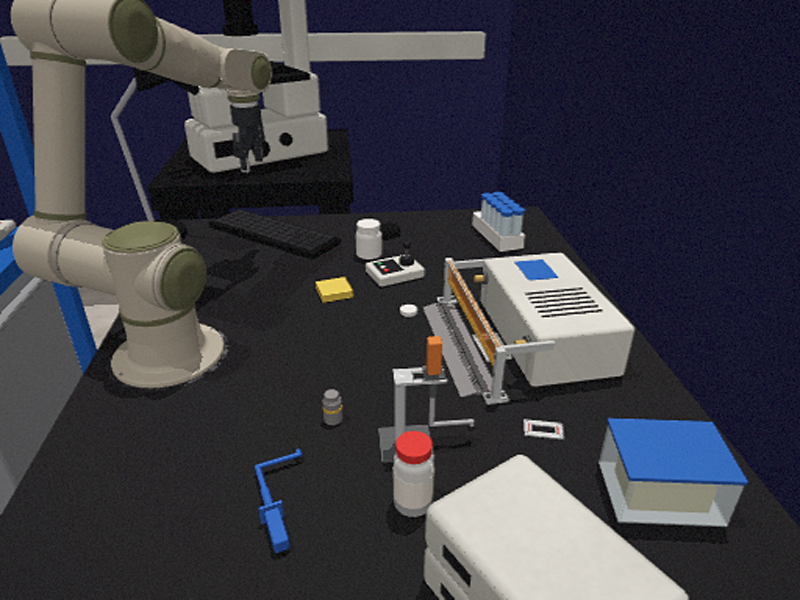

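The top view shows the holder behind the screen at about (417,230) of 800x600 and the hook's orange handle at (554,288) on its stand. The smaller decoy is at (526,224). The side view shows the foot bar pointing away from the robot (+x), from (432,423) to (472,423).

Run:
```python
from h import *
np.set_printoptions(precision=4,suppress=True)
C={}
for n in("top","side"):
    d=np.load(n+"0.npz"); im=d["im"].astype(int); P=cloud(n,d["D"]); P[d["D"]==0]=np.nan; C[n]=(im,P)
    hsv=cv2.cvtColor(d["im"],cv2.COLOR_RGB2HSV); 
    X,Y,Z=P[...,0],P[...,1],P[...,2]
    # engine top
    m=(Z>.112)&(Z<.128)&(X>.6)&(X<1)&(abs(Y)<.22)&(hsv[...,1]<60)
    mm=cv2.morphologyEx(m.astype(np.uint8),cv2.MORPH_OPEN,np.ones((7,7)))>0
    print(n,"engine",cv2.minAreaRect(P[mm][:,:2].astype(np.float32)),np.nanmedian(Z[mm]))
    # orange
    o=(hsv[...,0]<14)&(hsv[...,1]>180)&(X>.4)&(X<.6)&(Y<-.2)&(Y>-.4)&(Z>.12)
    q=P[o]; print("orange",o.sum(),np.percentile(q,[2,50,98],axis=0))
    t=q[q[:,2]>np.percentile(q[:,2],90)-.004]; print(" top",t.mean(0),cv2.minAreaRect(t[:,:2].astype(np.float32)))
    # amber screen
    a=(hsv[...,0]>8)&(hsv[...,0]<25)&(hsv[...,1]>120)&(X>.55)&(X<.8)&(abs(Y)<.2)&(Z>.05)
    q=P[a]; print("amber",a.sum(),np.percentile(q,[2,50,98],axis=0)); 
    if len(q)>10: print(" line",np.polyfit(q[:,1],q[:,0],1))
    # stand: between z .13 and .16
    s=(Z>.138)&(Z<.158)&(X>.38)&(X<.6)&(Y<-.25)&(Y>-.4)&~o
    q=P[s]; print("fork",s.sum(),cv2.minAreaRect(q[:,:2].astype(np.float32)) if len(q) else 0,np.nanmedian(q[:,2]))
    f=(Z>.003)&(Z<.014)&(X>.35)&(X<.6)&(Y<-.2)&(Y>-.39); q=P[f]; print("foot",f.sum(),cv2.minAreaRect(q[:,:2].astype(np.float32)))
    b=(Z>.02)&(Z<.05)&(X>.49)&(X<.62)&(Y<-.24)&(Y>-.38); q=P[b]; print("bar",b.sum(),np.percentile(q,[2,50,98],axis=0) if b.sum() else 0)
    hd=(Z>.001)&(Z<.02)&(X>.62)&(X<.75)&(abs(Y)<.12)&(hsv[...,2]>110); q=P[hd]; print("hold",hd.sum(),np.percentile(q,[2,50,98],axis=0) if hd.sum() else 0)
t=C["top"][0].astype(np.uint8)[125:215,195:375,::-1]; s=C["side"][0].astype(np.uint8)[150:300,240:360,::-1]
a=cv2.resize(t,None,fx=4.4,fy=4.4,interpolation=cv2.INTER_CUBIC); cv2.imwrite("pics/ct.png",a)
cv2.imwrite("pics/cs.png",cv2.resize(s,None,fx=4,fy=4,interpolation=cv2.INTER_CUBIC))
```

```text
top engine ((0.8182571530342102, -0.009554803371429443), (0.19976413249969482, 0.3383757174015045), 4.774803638458252) 0.12019404352119989
orange 21 [[ 0.5041 -0.3218  0.1643]
 [ 0.5115 -0.3044  0.1795]
 [ 0.5256 -0.3022  0.2132]]
 top [ 0.5156 -0.3083  0.2032] ((0.5191766619682312, -0.3102210760116577), (0.0087214894592762, 0.02541271224617958), 46.13794708251953)
amber 486 [[ 0.6248 -0.1907  0.0634]
 [ 0.6407 -0.0212  0.0861]
 [ 0.7133  0.1446  0.1197]]
 line [-0.0843  0.6443]
fork 177 ((0.49168699979782104, -0.31447431445121765), (0.03777281567454338, 0.0809033066034317), 88.24118041992188) 0.1525203903479293
foot 819 ((0.4733816087245941, -0.296038955450058), (0.18751804530620575, 0.24675777554512024), 89.91868591308594)
bar 50 [[ 0.5144 -0.3176  0.037 ]
 [ 0.5503 -0.313   0.0458]
 [ 0.5871 -0.3093  0.0493]]
hold 438 [[ 0.6228 -0.1142  0.0013]
 [ 0.6523 -0.0238  0.0056]
 [ 0.7253  0.1101  0.0193]]
side engine ((0.8160419464111328, -0.015563860535621643), (0.1989472657442093, 0.3367292284965515), 4.558567047119141) 0.11804110460011581
orange 184 [[ 0.5032 -0.3301  0.1589]
 [ 0.5126 -0.3269  0.1905]
 [ 0.524  -0.3142  0.217 ]]
 top [ 0.5132 -0.3236  0.2138] ((0.513467013835907, -0.3193218410015106), (0.020261291414499283, 0.022294266149401665), 4.909067153930664)
amber 463 [[ 0.6238 -0.188   0.064 ]
 [ 0.6405 -0.0449  0.0857]
 [ 0.7047  0.1341  0.1153]]
 line [-0.0563  0.6415]
fork 296 ((0.49129921197891235, -0.3167994022369385), (0.08286149799823761, 0.04240098223090172), 0.2760487198829651) 0.15048798966296068
foot 310 ((0.4440249502658844, -0.31492549180984497), (0.1258886456489563, 0.1981448382139206), 82.87494659423828)
bar 105 [[ 0.5118 -0.3233  0.0264]
 [ 0.5555 -0.3193  0.0441]
 [ 0.5863 -0.3133  0.0485]]
hold 205 [[ 0.6261 -0.1169  0.0013]
 [ 0.6637 -0.0293  0.0043]
 [ 0.7247  0.0963  0.0188]]
```

View pics/ct.png

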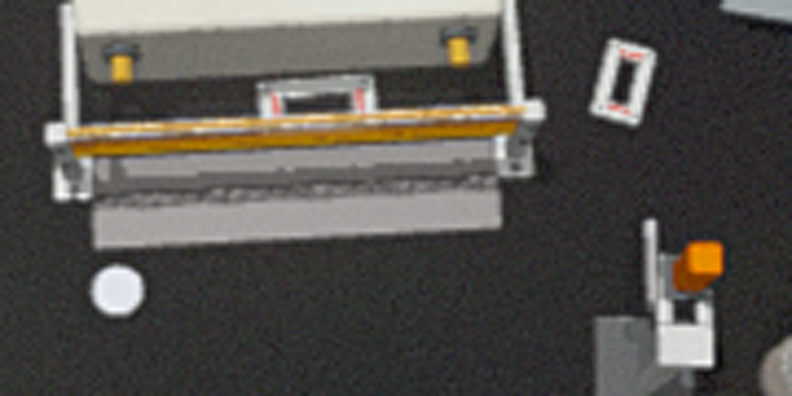

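View pics/cs.png

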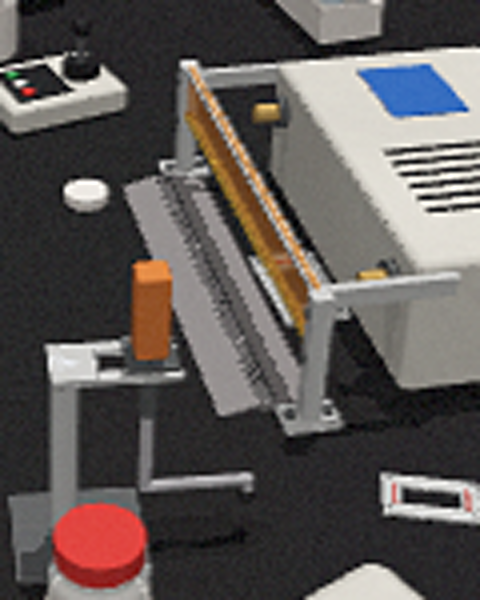

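The crops show the holder's back edge behind the screen, from crop (258,83) to (374,76), with its window visible. The hook hangs with its bar along about +x, and the cover's front edge runs from (93,248) to (500,228). Next I compute the poses.

Run:
```python
from h import *
np.set_printoptions(precision=4,suppress=True)
G=np.array([.6396,-.0272]);a=.082;R=np.array([[np.cos(a),-np.sin(a)],[np.sin(a),np.cos(a)]])
g2w=lambda x,y,z:np.array([*(G+R@[x,y]),z])
w2g=lambda p:R.T@(np.asarray(p)[:2]-G)
for p in[(-.063,.169,0),(-.063,-.169,0),(0,.185,.116),(0,-.185,.116)]: 
    u=proj("top",g2w(*p)); print(p,u,"crop",(u-[195,125])*4.4, "side crop",(proj("side",g2w(*p))-[240,150])*4)
cr=lambda c:np.array(c)/4.4+[195,125]
for nm,c in dict(BL=(258,84),BR=(374,76),winBL=(278,95),winBR=(357,89)).items():
    p=at_z("top",cr(c),.006); print(nm,p,w2g(p))
for n in("top","side"):
    d=np.load(n+"0.npz"); P=cloud(n,d["D"]); P[d["D"]==0]=np.nan; X,Y,Z=[P[...,i] for i in range(3)]
    hsv=cv2.cvtColor(d["im"],cv2.COLOR_RGB2HSV)
    b=(Z>.03)&(Z<.056)&(X>.525)&(X<.578)&(Y<-.29)&(Y>-.345); q=P[b]; print(n,"bar yaw",np.polyfit(q[:,0],q[:,1],1),"z",np.percentile(q[:,2],[10,50,90]))
    q=P[(Z>.02)&(Z<.056)&(X>.5)&(X<.61)&(Y<-.29)&(Y>-.345)]; print(" x range",np.percentile(q[:,0],[1,99]))
    m=(Z>.001)&(Z<.014)&(hsv[...,2]>120); gx=(X-G[0])*R[0,0]+(Y-G[1])*R[1,0]; gy=(X-G[0])*R[0,1]+(Y-G[1])*R[1,1]
    m&=(gx>.01)&(gx<.078)&(abs(gy)<.12)
    print(" holder g",m.sum(),np.percentile(gx[m],[3,50,97]),np.percentile(gy[m],[3,50,97]))
    r=cv2.minAreaRect(P[m][:,:2].astype(np.float32)); print(r)
```

```text
(-0.063, 0.169, 0) [217.2275 181.1495] crop [ 97.8012 247.0578] side crop [121.4021 183.4227]
(-0.063, -0.169, 0) [309.3419 176.4767] crop [503.1043 226.4975] side crop [218.6882 413.5534]
(0, 0.185, 0.116) [208.576  155.2118] crop [ 59.7345 132.9321] side crop [187.3647  60.2093]
(0, -0.185, 0.116) [316.9192 149.8183] crop [536.4446 109.2005] side crop [319.3723 290.7175]
BL [0.7074 0.0074 0.006 ] [0.0704 0.0289]
BR [ 0.7175 -0.0906  0.006 ] [ 0.0725 -0.0696]
winBL [ 0.6982 -0.0098  0.006 ] [0.0598 0.0125]
winBR [ 0.7055 -0.0764  0.006 ] [ 0.0617 -0.0545]
top bar yaw [ 0.0292 -0.3293] z [0.0434 0.0462 0.0493]
 x range [0.5128 0.5873]
 holder g 178 [0.0104 0.0609 0.0747] [-0.0978 -0.0192  0.0738]
((0.6828474402427673, -0.028433918952941895), (0.065962053835392, 0.22613514959812164), 4.68602991104126)
side bar yaw [ 0.0114 -0.3248] z [0.0418 0.0444 0.0465]
 x range [0.5096 0.5885]
 holder g 65 [0.0179 0.0241 0.0777] [-0.098  -0.0197  0.023 ]
((0.6884757280349731, -0.04767206311225891), (0.06180334836244583, 0.18056881427764893), 4.803642749786377)
```

```bash
python3 -m handwheel '[[0,0,0.05,-0.2,-1],[0.365,-0.819,0.05,-1.263,-1],[0.365,-0.819,0.05,-1.263,-1],[0.365,-0.819,0.05,-1.263,-1],[0.365,-0.819,0.05,-1.263,-1],[0.365,-0.819,0.05,-1.263,-1],[0.365,-0.819,0.05,-1.263,-1],[0.365,-0.819,0.05,-1.263,-1],[0.365,-0.819,0.05,-1.263,-1],[0.365,-0.819,0.05,-1.263,-1],[0.365,-0.819,0.05,-1.263,-1],[0.365,-0.819,0.05,-1.263,-1],[0.365,-0.819,0.05,-1.263,-1],[0.365,-0.819,0.05,-1.263,-1],[0.365,-0.819,0.05,-1.263,-1],[0.365,-0.819,0.05,-1.263,-1],[0.365,-0.819,0.05,-1.263,-1],[0.365,-0.819,0.05,-1.263,-1]]' 40
```

```text
time: 3.55
ee_pos: [0.5139, -0.3147, 0.2815]
orientation: [1.0, 0.01, 0.0, -0.0]
ft_force: [-0.6, -1.0, 0.2]
opening: 0.999
```

```bash
python3 -m handwheel '[[0,-0.0015,-0.06,0,-1],[0,-0.0015,-0.1125,0,-1],[0,-0.0015,-0.1125,0,-1]]'; python3 -m handwheel '[[0,0,0,0,-0.3],[0,0,0,0,0.2],[0,0,0,0,0.5],[0,0,0,0,0.8],[0,0,0,0,1],[0,0,0,0,1],[0,0,0,0,1],[0,0,0,0,1]]' 60
python3 - <<'E'
from h import *
im,D=viewer.grab_frame("side"); cv2.imwrite("pics/s1.png",cv2.resize(im[130:290,200:360,::-1],(600,600),interpolation=cv2.INTER_CUBIC))
print(telemetry.get_obs())
E
```

```text
time: 3.92
ee_pos: [0.5126, -0.3141, 0.1667]
orientation: [1.0, 0.011, -0.002, -0.002]
ft_force: [-0.5, -0.3, 0.3]
opening: 1.002
time: 4.92
ee_pos: [0.513, -0.3144, 0.1679]
orientation: [1.0, 0.011, -0.002, -0.002]
ft_force: [0.9, 1.0, 7.1]
opening: 0.249
{'time': 4.975, 'joints': array([-7.44423738e-01,  5.34804107e-01,  1.33864444e+00,  4.26984067e-04,
        1.27262713e+00, -7.66057254e-01]), 'joint_vel': array([-0.00254912, -0.0015293 , -0.00098024, -0.00015666, -0.00013456,
        0.00107508]), 'effort': array([-5.10034673e-01, -4.68118787e+01, -2.32636875e+01, -2.19029733e-01,
       -1.07329991e-01,  4.69693216e-03]), 'ee_pos': array([ 0.51306656, -0.31438455,  0.16791485]), 'orientation': array([ 0.99993965,  0.01075335, -0.00149227, -0.00168496]), 'ft_force': array([0.29006868, 0.78475538, 6.93748845]), 'torque': array([ 0.18576787, -0.03402747,  0.0196491 ]), 'opening': 0.25155802830391893}
```

View pics/s1.png

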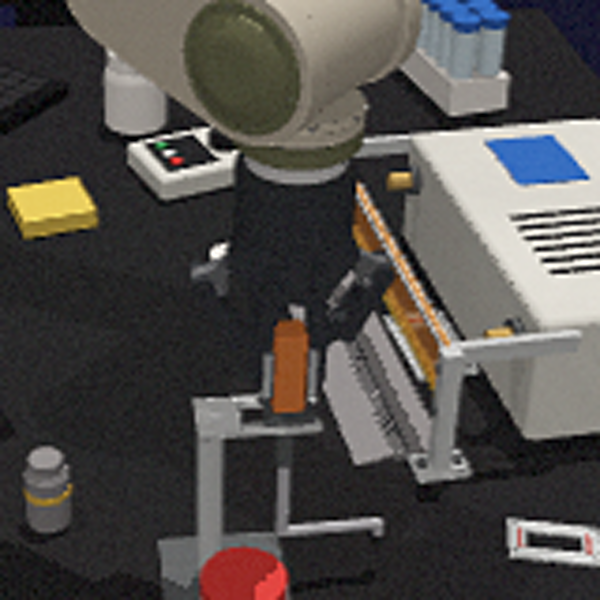

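The hook is gripped squarely on two sides, and the fork, bar and neighbours are undisturbed. Next I lift it and slide it out.

```bash
python3 -m handwheel '[[0,0,0.006,0,1],[0,0,0.012,0,1],[0.015,0,0.012,0,1],[0.03,0,0.012,0,1],[0.045,0.001,0.012,0,1],[0.06,0.001,0.012,0,1],[0.06,0.001,0.012,0,1]]'; python3 -m handwheel '[[0,0,0.05,0,1],[0,0,0.1,0,1],[0,0,0.1,0,1],[0,0,0.1,0,1]]'
python3 - <<'E'
from h import *
np.set_printoptions(precision=4,suppress=True)
for n in("side","top"):
    im,D=viewer.grab_frame(n); P=cloud(n,D); X,Y,Z=[P[...,i] for i in range(3)]
    o=telemetry.get_obs(); x,y,z=o["ee_pos"]; hsv=cv2.cvtColor(im,cv2.COLOR_RGB2HSV)
    m=(D>0)&(X>x+.02)&(X<x+.055)&(abs(Y-y)<.03)&(Z<z-.09)&(Z>z-.16); q=P[m]-[x,y,z]
    print(n,m.sum(),np.polyfit(q[:,0],q[:,1],1),np.polyfit(q[:,0],q[:,2],1),np.percentile(q,[5,50,95],axis=0))
    m=(D>0)&(X>x+.03)&(X<x+.1)&(abs(Y-y)<.03)&(Z<z-.09)&(Z>z-.17); q=P[m]-[x,y,z]; print("ext",np.percentile(q,[1,99],axis=0))
    cv2.imwrite(f"pics/{n}2.png",im[:,:,::-1])
print(o["time"],o["ee_pos"],o["ft_force"],o["torque"])
E
```

```text
time: 5.85
ee_pos: [0.5734, -0.3132, 0.1795]
orientation: [1.0, 0.011, -0.002, -0.002]
ft_force: [-0.0, -1.1, -3.3]
opening: 0.252
time: 6.35
ee_pos: [0.5727, -0.3131, 0.2783]
orientation: [1.0, 0.011, -0.003, -0.003]
ft_force: [0.7, -0.3, -2.4]
opening: 0.251
side 44 [ 0.0353 -0.005 ] [-0.0022 -0.1235] [[ 0.0215 -0.007  -0.128 ]
 [ 0.0366 -0.0039 -0.1233]
 [ 0.0519 -0.0002 -0.1205]]
ext [[ 0.0319 -0.0076 -0.1431]
 [ 0.0723  0.0004 -0.1203]]Traceback (most recent call last):
  File "<stdin>", line 7, in <module>
    raise TypeError("expected non-empty vector for x")
TypeError: expected non-empty vector for x
```

```bash
python3 -m handwheel '[[0,0.05,0.01,0,1],[-0.03,0.11,0.01,0.06,1],[-0.077,0.17,0.01,0.06,1],[-0.077,0.22,0,0.06,1],[-0.077,0.2546,0,0.06,1],[-0.077,0.2546,-0.05,0.06,1],[-0.077,0.2546,-0.09,0.06,1],[-0.077,0.2546,-0.112,0.06,1],[-0.077,0.2546,-0.112,0.06,1]]'
python3 - <<'E'
from h import *
np.set_printoptions(precision=4,suppress=True)
o=telemetry.get_obs(); x,y,z=o["ee_pos"]
n="side"; im,D=viewer.grab_frame(n); P=cloud(n,D); X,Y,Z=[P[...,i] for i in range(3)]
m=(D>0)&(X>x+.02)&(X<x+.06)&(abs(Y-y)<.03)&(Z<z-.09)&(Z>z-.14); q=P[m]-[x,y,z]
print(m.sum(),np.polyfit(q[:,0],q[:,1],1),np.polyfit(q[:,0],q[:,2],1),np.percentile(q,[5,50,95],axis=0))
m=(D>0)&(X>x+.03)&(X<x+.1)&(abs(Y-y)<.03)&(Z>.012)&(Z>z-.17)&(Z<z-.09); q=P[m]-[x,y,z]; print("ext",np.percentile(q,[1,99],axis=0))
cv2.imwrite("pics/s3.png",cv2.resize(im[120:280,200:360,::-1],(600,600),interpolation=cv2.INTER_CUBIC))
print(o["time"],o["ee_pos"],o["orientation"],o["ft_force"])
E
```

```text
time: 7.58
ee_pos: [0.4945, -0.058, 0.1638]
orientation: [0.999, 0.041, -0.005, -0.004]
ft_force: [0.3, -0.5, -2.6]
opening: 0.253
30 [ 0.0362 -0.0019] [ 0.0305 -0.1259] [[ 0.0232 -0.0031 -0.1287]
 [ 0.0396 -0.001  -0.1242]
 [ 0.0583  0.0034 -0.1212]]
ext [[ 0.0303 -0.0045 -0.1421]
 [ 0.0703  0.0054 -0.1203]]
7.575 [ 0.4945 -0.058   0.1638] [ 0.9991  0.0409 -0.0054 -0.0038] [ 0.2618 -0.4638 -2.6392]
```

View pics/s3.png

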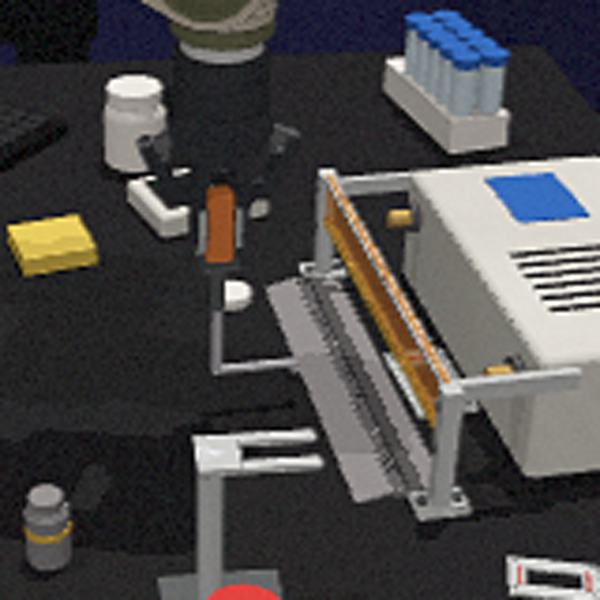

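```bash
python3 -m handwheel '[[0,0,0.002,0,1],[0.015,0.001,0.002,0,1],[0.03,0.002,0.002,0,1],[0.045,0.003,0.002,0,1],[0.06,0.0045,0.002,0,1],[0.075,0.0055,0.002,0,1],[0.09,0.007,0.002,0,1],[0.105,0.008,0.002,0,1],[0.115,0.009,0.002,0,1],[0.1208,0.0093,0.002,0,1],[0.1208,0.0093,0.002,0,1]]'
python3 - <<'E'
from h import *
np.set_printoptions(precision=4,suppress=True)
o=telemetry.get_obs(); print(o["time"],o["ee_pos"],o["ft_force"])
im,D=viewer.grab_frame("side"); a=cv2.resize(im[175:265,280:370,::-1],(600,600),interpolation=cv2.INTER_CUBIC)
im,D=viewer.grab_frame("top"); b=cv2.resize(im[120:180,220:320,::-1],(600,360),interpolation=cv2.INTER_CUBIC)
cv2.imwrite("pics/s4.png",a);cv2.imwrite("pics/t4.png",b)
E
```

```text
time: 9.0
ee_pos: [0.6162, -0.049, 0.1673]
orientation: [0.999, 0.041, -0.004, -0.003]
ft_force: [0.6, -0.2, -3.3]
opening: 0.253
9.0 [ 0.6162 -0.049   0.1673] [ 0.5779 -0.1896 -3.304 ]
```

View pics/s4.png

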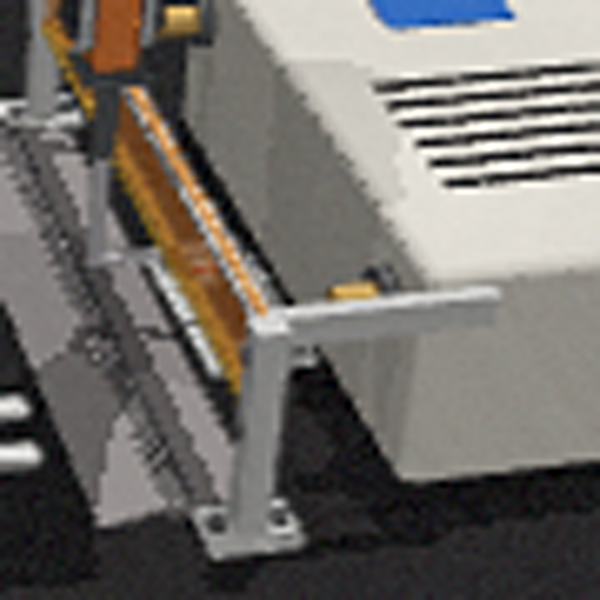

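Run:
```python
from h import *
np.set_printoptions(precision=1,suppress=True)
G=np.array([.6396,-.0272]);a=.082;R=np.array([[np.cos(a),-np.sin(a)],[np.sin(a),np.cos(a)]])
g2w=lambda x,y,z:np.array([*(G+R@[x,y]),z])
im=cv2.imread("pics/s4.png")
for x,y in((.0155,.0275),(.0155,-.0685),(.0715,.0275),(.0715,-.0685),(.0305,.0095),(.0305,-.0505),(.0565,.0095),(.0565,-.0505)):
    print("h",x,y,(proj("side",g2w(x,y,.006))-[280,175])*600/90, "top",(proj("top",g2w(x,y,.006))-[220,120])*6)
for d in(0,.07): p=np.array([.6162+d*.9966,-.050+d*.082,.043]);print("bar",d,(proj("side",p)-[280,175])*600/90,"top",(proj("top",p)-[220,120])*6, R.T@(p[:2]-G))
```

```text
h 0.0155 0.0275 [141.9 254.1] top [208.6 229.2]
h 0.0155 -0.0685 [198.  362.3] top [364.3 221.4]
h 0.0715 0.0275 [244.8 243.3] top [204.  142.8]
h 0.0715 -0.0685 [307.3 350. ] top [358.4 135.2]
h 0.0305 0.0095 [179.9 270.4] top [236.5 204.5]
h 0.0305 -0.0505 [216.  337.7] top [333.6 199.6]
h 0.0565 0.0095 [228.2 265.2] top [234.2 164.4]
h 0.0565 -0.0505 [266.2 332.1] top [331.  159.6]
bar 0 [ 95.2 254. ] top [292.6 271.9] [-0. -0.]
bar 0.07 [230.8 239.8] top [285.7 160.3] [ 0. -0.]
```

View pics/t4.png

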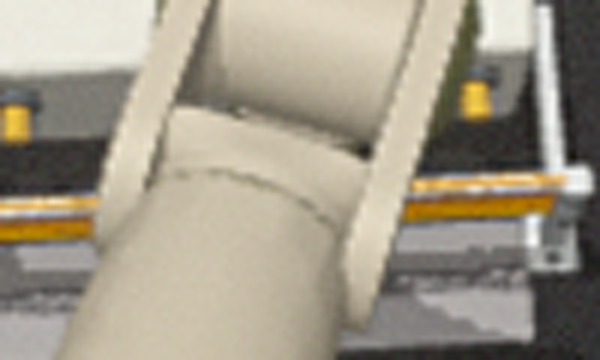

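My projected holder corners match the side view to within about 5 mm, so the tip sits within the window's ±7 mm. Next I feel downward.

```bash
python3 -m handwheel '[[0,0,-0.004,0,1],[0,0,-0.008,0,1],[0,0,-0.012,0,1],[0,0,-0.014,0,1],[0,0,-0.014,0,1]]';python3 -m handwheel '[[0,0,-0.001,0,1],[0,0,-0.002,0,1],[0,0,-0.002,0,1]]'
```

```text
time: 9.72
ee_pos: [0.6158, -0.049, 0.1532]
orientation: [0.999, 0.041, -0.004, -0.003]
ft_force: [0.0, -0.4, -3.0]
opening: 0.249
time: 10.1
ee_pos: [0.6158, -0.049, 0.1511]
orientation: [0.999, 0.041, -0.004, -0.003]
ft_force: [0.3, -0.1, -2.0]
opening: 0.247
```

```bash
python3 -m handwheel '[[0,0,-0.001,0,1],[0,0,-0.001,0,1]]';python3 -m handwheel '[[0,0,-0.001,0,1],[0,0,-0.001,0,1]]'; python3 -m handwheel '[[0,0,-0.001,0,1],[0,0,-0.001,0,1]]'
```

```text
time: 10.35
ee_pos: [0.6158, -0.049, 0.15]
orientation: [0.999, 0.041, -0.004, -0.003]
ft_force: [-0.1, 0.2, -2.4]
opening: 0.253
time: 10.6
ee_pos: [0.6157, -0.049, 0.1489]
orientation: [0.999, 0.041, -0.004, -0.003]
ft_force: [-0.4, -0.2, -3.0]
opening: 0.252
time: 10.85
ee_pos: [0.6157, -0.049, 0.1478]
orientation: [0.999, 0.041, -0.005, -0.003]
ft_force: [-0.3, 0.4, -3.6]
opening: 0.248
```

Est. tip height is now about 3 mm, already below the frame's top, and no contact yet.

```bash
python3 -m handwheel '[[0,0,-0.001,0,1],[0,0,-0.001,0,1]]';python3 -m handwheel '[[0,0,-0.0007,0,1],[0,0,-0.0007,0,1]]'; python3 -m handwheel '[[0,0,-0.0007,0,1],[0,0,-0.0007,0,1]]'
```

```text
time: 11.1
ee_pos: [0.6156, -0.0489, 0.1467]
orientation: [0.999, 0.041, -0.005, -0.003]
ft_force: [0.3, -0.1, -2.4]
opening: 0.251
time: 11.35
ee_pos: [0.6156, -0.0489, 0.1459]
orientation: [0.999, 0.041, -0.005, -0.003]
ft_force: [-0.4, 0.5, -2.8]
opening: 0.254
time: 11.6
ee_pos: [0.6156, -0.0489, 0.1451]
orientation: [0.999, 0.041, -0.005, -0.003]
ft_force: [0.1, 0.7, -2.5]
opening: 0.248
```

```bash
python3 -m handwheel '[[0,0,-0.0007,0,1],[0,0,-0.0007,0,1]]';python3 -m handwheel '[[0,0,-0.0007,0,1],[0,0,-0.0007,0,1]]'
```

```text
time: 11.85
ee_pos: [0.6156, -0.049, 0.1446]
orientation: [0.999, 0.041, -0.005, -0.003]
ft_force: [-0.5, -0.7, -1.3]
opening: 0.251
time: 12.1
ee_pos: [0.6157, -0.049, 0.1442]
orientation: [0.999, 0.041, -0.004, -0.003]
ft_force: [-2.6, -0.9, 1.6]
opening: 0.25
```

```bash
python3 -m handwheel '[[0,0,-0.0007,0,1],[0,0,-0.0007,0,1]]'
```

```text
time: 12.35
ee_pos: [0.6157, -0.049, 0.144]
orientation: [0.999, 0.041, -0.004, -0.003]
ft_force: [-3.2, 1.3, 6.1]
opening: 0.246
```

The tip touched at TCP z ≈ 0.1446 m, exactly the bench level I predicted and well below the frame's top. I back off to a light hover and start drawing.

```bash
python3 -m handwheel '[[0,0,0.0012,0,1],[0,0,0.0014,0,1],[-0.004,-0.0003,0.0014,0,1],[-0.008,-0.0007,0.0014,0,1],[-0.012,-0.001,0.0014,0,1],[-0.016,-0.0013,0.0014,0,1],[-0.02,-0.0016,0.0014,0,1],[-0.024,-0.002,0.0014,0,1],[-0.028,-0.0023,0.0014,0,1]]'
python3 - <<'E'
from h import *
o=telemetry.get_obs(); print(o["time"],o["ee_pos"],o["ft_force"])
im,D=viewer.grab_frame("side"); cv2.imwrite("pics/s5.png",cv2.resize(im[175:265,270:360,::-1],(600,600),interpolation=cv2.INTER_CUBIC))
E
```

```text
time: 13.48
ee_pos: [0.5873, -0.0513, 0.1453]
orientation: [0.999, 0.041, -0.005, -0.003]
ft_force: [1.0, 0.5, -1.2]
opening: 0.251
13.475 [ 0.58726003 -0.05132033  0.14526613] [ 1.0212224   0.52659014 -1.22132768]
```

View pics/s5.png

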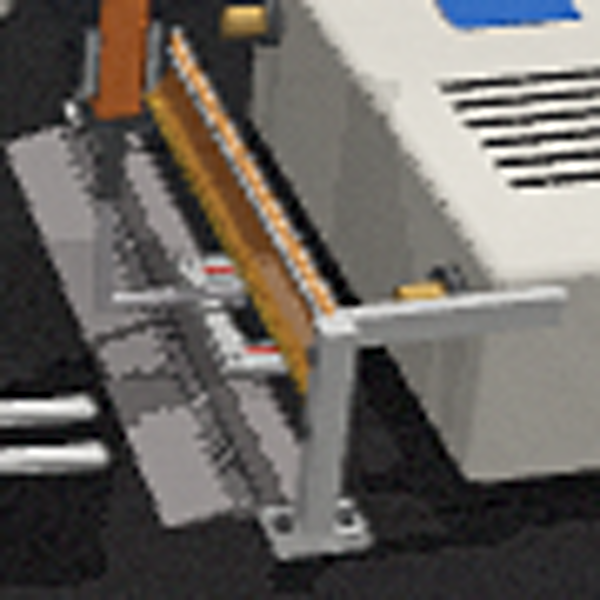

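The holder is coming out from under the screen, with the tip in its window at about (230,290). Next is the ramp up.

```bash
python3 -m handwheel '[[-0.004,-0.0003,0.001,0,1],[-0.008,-0.0007,0.0021,0,1],[-0.012,-0.001,0.0032,0,1],[-0.016,-0.0013,0.0042,0,1]]'
```

```text
time: 14.02
ee_pos: [0.5704, -0.0526, 0.1494]
orientation: [0.999, 0.041, -0.005, -0.003]
ft_force: [2.2, 0.2, -3.1]
opening: 0.248
```

```bash
python3 -m handwheel '[[-0.004,-0.0003,0.001,0,1],[-0.008,-0.0007,0.002,0,1],[-0.012,-0.001,0.0031,0,1],[-0.016,-0.0013,0.0041,0,1],[-0.02,-0.0016,0.0042,0,1]]'
```

```text
time: 14.65
ee_pos: [0.5501, -0.0542, 0.1536]
orientation: [0.999, 0.041, -0.005, -0.003]
ft_force: [0.5, -0.3, -2.6]
opening: 0.256
```

```bash
python3 -m handwheel '[[-0.004,-0.0003,0,0,1],[-0.008,-0.0007,0,0,1],[-0.012,-0.001,0,0,1]]'
python3 - <<'E'
from h import *
o=telemetry.get_obs(); print(o["time"],o["ee_pos"],o["ft_force"])
im,D=viewer.grab_frame("side"); cv2.imwrite("pics/s6.png",cv2.resize(im[175:265,260:350,::-1],(600,600),interpolation=cv2.INTER_CUBIC))
E
```

```text
time: 15.02
ee_pos: [0.5378, -0.0553, 0.1536]
orientation: [0.999, 0.041, -0.005, -0.003]
ft_force: [1.1, -0.7, -2.6]
opening: 0.253
15.025 [ 0.53784289 -0.05528125  0.15364834] [ 1.12512291 -0.72196673 -2.61005124]
```

View pics/s6.png

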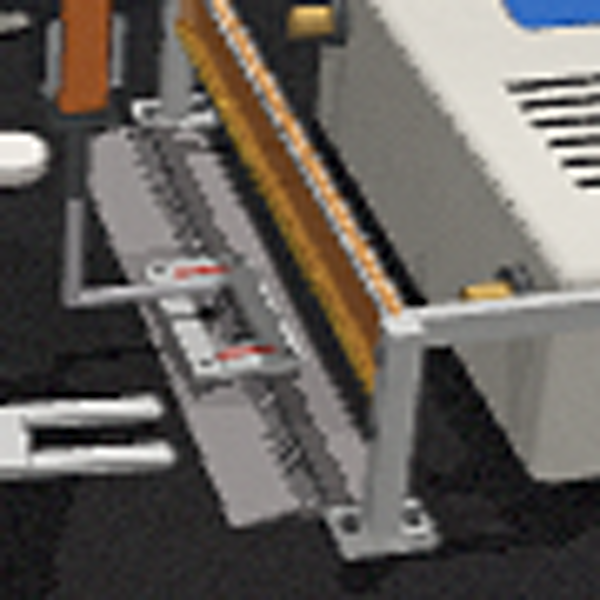

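The holder lies over the crest with the tip in its window. Next come the down ramp and the open bench.

```bash
python3 -m handwheel '[[-0.004,-0.0003,-0.0005,0,1],[-0.008,-0.0007,-0.0016,0,1],[-0.012,-0.001,-0.0026,0,1],[-0.016,-0.0013,-0.0037,0,1]]'; python3 -m handwheel '[[-0.004,-0.0003,-0.001,0,1],[-0.008,-0.0007,-0.0021,0,1],[-0.012,-0.001,-0.0032,0,1],[-0.016,-0.0013,-0.0042,0,1],[-0.02,-0.0016,-0.0042,0,1]]'
```

```text
time: 15.58
ee_pos: [0.5217, -0.0567, 0.1503]
orientation: [0.999, 0.041, -0.005, -0.003]
ft_force: [1.5, 0.5, 1.5]
opening: 0.25
time: 16.2
ee_pos: [0.5038, -0.0588, 0.1479]
orientation: [0.999, 0.041, -0.001, -0.002]
ft_force: [6.1, 1.1, 8.7]
opening: 0.25
```

```bash
python3 -m handwheel '[[-0.005,-0.0004,0,0,1],[-0.01,-0.0008,0,0,1],[-0.015,-0.0012,0,0,1],[-0.02,-0.0016,0,0,1],[-0.025,-0.002,0,0,1],[-0.03,-0.0025,0,0,1],[-0.035,-0.0029,0,0,1],[-0.04,-0.0033,0,0,1],[-0.045,-0.0037,0,0,1],[-0.05,-0.0041,0,0,1],[-0.05,-0.0041,0,0,1]]'
python3 - <<'E'
from h import *
np.set_printoptions(precision=4,suppress=True)
G=np.array([.6396,-.0272]);a=.082;R=np.array([[np.cos(a),-np.sin(a)],[np.sin(a),np.cos(a)]])
o=telemetry.get_obs(); print(o["time"],o["ee_pos"],o["ft_force"],"tcp g",R.T@(o["ee_pos"][:2]-G))
im,D=viewer.grab_frame("side"); cv2.imwrite("pics/s7.png",cv2.resize(im[165:275,230:340,::-1],(600,600),interpolation=cv2.INTER_CUBIC))
P=cloud("side",D); hsv=cv2.cvtColor(im,cv2.COLOR_RGB2HSV); g=(P[...,:2]-G)@R
m=(D>0)&(P[...,2]>-.003)&(P[...,2]<.014)&(hsv[...,2]>120)&(abs(g[...,1]+.02)<.07)&(g[...,0]<-.04)&(g[...,0]>-.17)
print(m.sum(),cv2.minAreaRect(g[m].astype(np.float32)),np.percentile(P[m][:,2],[5,50,95]))
E
```

```text
time: 17.58
ee_pos: [0.4534, -0.0629, 0.148]
orientation: [0.999, 0.041, -0.001, -0.002]
ft_force: [0.5, 0.2, -1.9]
opening: 0.251
17.575 [ 0.4534 -0.0629  0.148 ] [ 0.5174  0.1501 -1.9311] tcp g [-0.1885 -0.0203]
373 ((-0.09053140878677368, -0.019723951816558838), (0.1395268738269806, 0.09980256855487823), 89.76274871826172) [-0.0016  0.0031  0.0063]
```

View pics/s7.png

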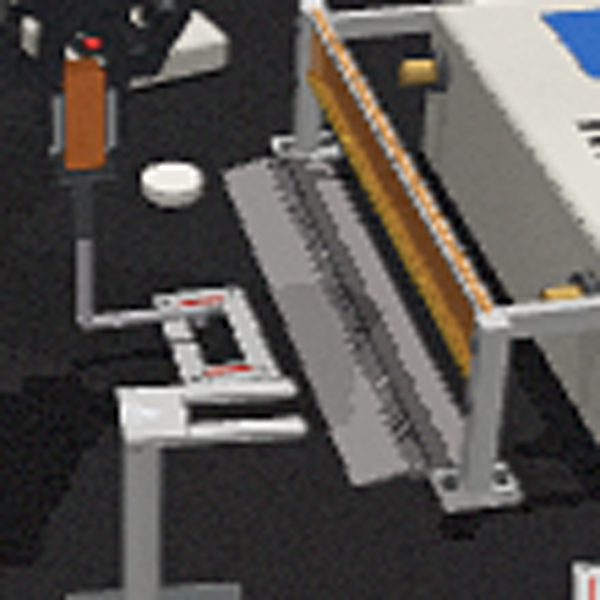

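The holder is out and clear of the cover, with the tip still in its window. I ease the tip back a little and lift straight up.

```bash
python3 -m handwheel '[[0.003,0,0,0,1],[0.004,0,0.003,0,1],[0.004,0,0.01,0,1],[0.004,0,0.03,0,1],[0.004,0,0.07,0,1],[0.004,0,0.13,0,1],[0.004,0,0.14,0,1],[0.004,0,0.14,0,1]]'
python3 - <<'E'
from h import *
np.set_printoptions(precision=4,suppress=True)
G=np.array([.6396,-.0272]);a=.082;R=np.array([[np.cos(a),-np.sin(a)],[np.sin(a),np.cos(a)]])
o=telemetry.get_obs(); x,y,z=o["ee_pos"];print(o["time"],o["ee_pos"],o["orientation"],o["ft_force"])
im,D=viewer.grab_frame("side"); cv2.imwrite("pics/s8.png",cv2.resize(im[125:275,230:380,::-1],(600,600),interpolation=cv2.INTER_CUBIC))
P=cloud("side",D); hsv=cv2.cvtColor(im,cv2.COLOR_RGB2HSV); g=(P[...,:2]-G)@R
m=(D>0)&(P[...,2]>-.004)&(P[...,2]<.014)&(hsv[...,2]>120)&(abs(g[...,1]+.02)<.07)&(g[...,0]<-.068)&(g[...,0]>-.2)
print(m.sum(),cv2.minAreaRect(g[m].astype(np.float32)),np.percentile(P[m][:,2],[5,50,95]))
X,Y,Z=[P[...,i] for i in range(3)]
m=(D>0)&(X>x+.02)&(X<x+.06)&(abs(Y-y)<.03)&(Z<z-.09)&(Z>z-.14); q=P[m]-[x,y,z]
print(m.sum(),np.polyfit(q[:,0],q[:,1],1),np.polyfit(q[:,0],q[:,2],1),np.percentile(q,[5,50,95],axis=0))
E
```

```text
time: 18.62
ee_pos: [0.4574, -0.0628, 0.2877]
orientation: [0.999, 0.041, -0.001, -0.002]
ft_force: [-0.3, -0.1, -3.9]
opening: 0.25
18.625 [ 0.4574 -0.0628  0.2877] [ 0.9992  0.0407 -0.001  -0.0022] [-0.2736 -0.1284 -3.9234]
213 ((-0.10758250951766968, -0.02813243493437767), (0.12235155701637268, 0.06434699892997742), 89.18189239501953) [0.0013 0.0043 0.0067]
35 [ 0.0901 -0.0046] [-0.0041 -0.1243] [[ 0.0209 -0.0047 -0.1281]
 [ 0.0425 -0.0011 -0.1242]
 [ 0.0581  0.0032 -0.1211]]
```

View pics/s8.png

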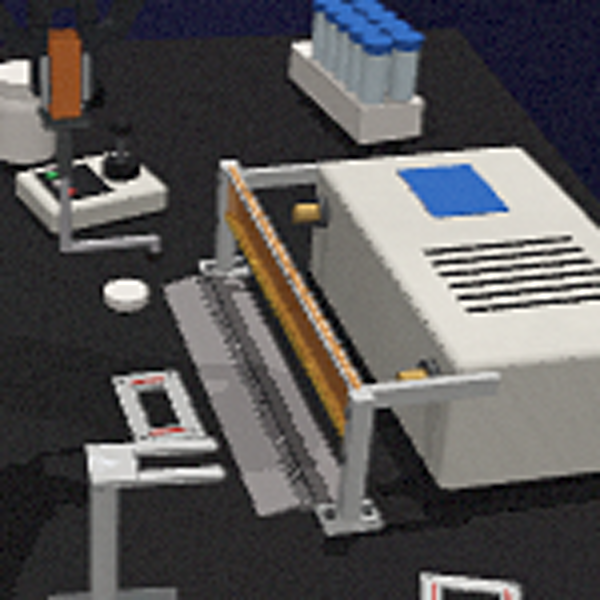

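The holder lies flat in front of the cover at (160,405) with a clear gap behind it, and the hook is clear. Next I carry the hook back to the fork.

```bash
python3 -m handwheel '[[0.05,-0.02,0.01,0,1],[0.1,-0.06,0.01,0,1],[0.116,-0.11,0.01,-0.06,1],[0.116,-0.16,0.01,-0.06,1],[0.116,-0.21,0,-0.06,1],[0.116,-0.2504,-0.01,-0.06,1],[0.116,-0.2504,-0.01,-0.06,1],[0.116,-0.2504,-0.06,-0.06,1],[0.116,-0.2504,-0.1,-0.06,1],[0.116,-0.2504,-0.108,-0.06,1],[0.116,-0.2504,-0.108,-0.06,1]]'
python3 - <<'E'
from h import *
np.set_printoptions(precision=4,suppress=True)
o=telemetry.get_obs(); print(o["time"],o["ee_pos"],o["orientation"],o["ft_force"])
im,D=viewer.grab_frame("side"); cv2.imwrite("pics/s9.png",cv2.resize(im[190:290,220:320,::-1],(600,600),interpolation=cv2.INTER_CUBIC))
E
```

```text
time: 20.05
ee_pos: [0.5734, -0.3128, 0.1793]
orientation: [1.0, 0.011, -0.002, -0.003]
ft_force: [-0.8, -0.1, -1.9]
opening: 0.248
20.05 [ 0.5734 -0.3128  0.1793] [ 0.9999  0.011  -0.0017 -0.0027] [-0.8145 -0.1252 -1.8793]
```

```bash
python3 -m handwheel '[[-0.015,-0.0005,0,0,1],[-0.03,-0.001,0,0,1],[-0.045,-0.0015,0,0,1],[-0.0603,-0.0016,0,0,1],[-0.0603,-0.0016,0,0,1]]'; python3 -m handwheel '[[0,0,-0.003,0,1],[0,0,-0.006,0,1],[0,0,-0.008,0,1],[0,0,-0.009,0,1],[0,0,-0.009,0,1]]'
```

```text
time: 20.72
ee_pos: [0.5135, -0.3152, 0.1822]
orientation: [1.0, 0.011, 0.0, -0.001]
ft_force: [0.4, 0.1, -2.0]
opening: 0.253
time: 21.35
ee_pos: [0.5135, -0.3152, 0.1731]
orientation: [1.0, 0.011, 0.0, -0.001]
ft_force: [0.8, 0.2, -2.0]
opening: 0.249
```

```bash
python3 -m handwheel '[[0,0,-0.001,0,1],[0,0,-0.001,0,1]]'; python3 -m handwheel '[[0,0,-0.0008,0,1],[0,0,-0.0008,0,1]]'
```

```text
time: 21.6
ee_pos: [0.5135, -0.3152, 0.172]
orientation: [1.0, 0.011, -0.0, -0.001]
ft_force: [-0.6, 0.2, -3.1]
opening: 0.248
time: 21.85
ee_pos: [0.5135, -0.3152, 0.1712]
orientation: [1.0, 0.011, -0.0, -0.001]
ft_force: [-0.3, -0.4, -1.7]
opening: 0.249
```

```bash
python3 -m handwheel '[[0,0,-0.001,0,1],[0,0,-0.001,0,1]]'; python3 -m handwheel '[[0,0,-0.0008,0,1],[0,0,-0.0008,0,1]]'; python3 -m handwheel '[[0,0,-0.0008,0,1],[0,0,-0.0008,0,1]]'
```

```text
time: 22.1
ee_pos: [0.5134, -0.3151, 0.1701]
orientation: [1.0, 0.011, -0.0, -0.001]
ft_force: [-0.1, -0.4, -2.6]
opening: 0.245
time: 22.35
ee_pos: [0.5134, -0.3151, 0.1692]
orientation: [1.0, 0.011, -0.0, -0.001]
ft_force: [0.0, 0.5, -1.4]
opening: 0.248
time: 22.6
ee_pos: [0.5134, -0.3151, 0.1683]
orientation: [1.0, 0.011, -0.0, -0.001]
ft_force: [0.3, -0.7, -3.1]
opening: 0.252
```

Run:
```python
from h import *
np.set_printoptions(precision=4,suppress=True)
for n in("side",):
    im,D=viewer.grab_frame(n); d=np.load("side0.npz")
    for im,D in((im,D),(d["im"],d["D"])):
        P=cloud(n,D); X,Y,Z=[P[...,i] for i in range(3)]; hsv=cv2.cvtColor(im,cv2.COLOR_RGB2HSV)
        o=(hsv[...,0]<14)&(hsv[...,1]>180)&(X>.4)&(X<.6)&(Y<-.2)&(Y>-.4)&(Z>.12); print("orange",o.sum(),np.percentile(P[o],[3,50,97],axis=0))
        b=(D>0)&(Z>.03)&(Z<.065)&(X>.525)&(X<.578)&(Y<-.29)&(Y>-.345); q=P[b]; print("bar",b.sum(),np.polyfit(q[:,0]-.55,q[:,1],1),np.polyfit(q[:,0]-.55,q[:,2],1))
        uv=np.argwhere(o); print(" px rows",uv.min(0),uv.max(0))
```

```text
orange 184 [[ 0.5025 -0.3304  0.1602]
 [ 0.5124 -0.3277  0.1944]
 [ 0.5219 -0.3157  0.2184]]
bar 62 [ 0.0489 -0.3189] [-0.0143  0.0446]
 px rows [216 273] [239 281]
orange 184 [[ 0.5032 -0.3298  0.1603]
 [ 0.5126 -0.3269  0.1905]
 [ 0.5237 -0.3153  0.2162]]
bar 61 [ 0.0114 -0.3185] [-0.0064  0.0442]
 px rows [215 273] [239 282]
```

```bash
python3 -m handwheel '[[0,0,-0.0006,0,1],[0,0,-0.0006,0,1]]'; python3 -m handwheel '[[0,0,-0.0006,0,1],[0,0,-0.0006,0,1]]'
```

```text
time: 22.9
ee_pos: [0.5135, -0.3152, 0.1679]
orientation: [1.0, 0.011, -0.0, -0.001]
ft_force: [-0.6, 0.4, -0.4]
opening: 0.255
time: 23.15
ee_pos: [0.5135, -0.3152, 0.1679]
orientation: [1.0, 0.011, 0.0, -0.001]
ft_force: [-2.6, 2.2, 4.8]
opening: 0.248
```

The collar rests on the tines. Next I open the gripper and withdraw.

```bash
python3 -m handwheel '[[0,0,0.0003,0,0.3],[0,0,0.0003,0,0],[0,0,0.0003,0,-0.5],[0,0,0.0003,0,-1],[0,0,0.0003,0,-1],[0,0,0.0003,0,-1],[0,0,0.0003,0,-1]]'; python3 -m handwheel '[[0,0,0.03,0,-1],[0,0,0.08,0,-1],[0,0,0.13,0,-1],[-0.05,0.05,0.15,0,-1],[-0.1,0.1,0.15,0,-1],[-0.1,0.15,0.15,0,-1],[-0.1,0.2,0.15,0,-1],[-0.1,0.25,0.15,0,-1],[-0.1,0.3,0.15,0,-1],[-0.1,0.35,0.15,0,-1],[-0.1,0.4,0.15,0,-1],[-0.1,0.45,0.15,0,-1],[-0.1,0.5,0.15,0,-1],[-0.1,0.5,0.15,0,-1],[-0.1,0.5,0.15,0,-1]]'
python3 - <<'E'
from h import *
np.set_printoptions(precision=4,suppress=True)
G=np.array([.6396,-.0272]);a=.082;R=np.array([[np.cos(a),-np.sin(a)],[np.sin(a),np.cos(a)]])
for n in("side","top"):
    im1,D1=viewer.grab_frame(n); d=np.load(n+"0.npz"); cv2.imwrite(f"pics/{n}9.png",im1[:,:,::-1])
    for im,D in((im1,D1),(d["im"],d["D"])):
        P=cloud(n,D); X,Y,Z=[P[...,i] for i in range(3)]; hsv=cv2.cvtColor(im,cv2.COLOR_RGB2HSV)
        o=(hsv[...,0]<14)&(hsv[...,1]>180)&(X>.4)&(X<.6)&(Y<-.2)&(Y>-.4)&(Z>.12); print(n,"orange",o.sum(),np.percentile(P[o],[3,50,97],axis=0).tolist())
        b=(D>0)&(Z>.03)&(Z<.065)&(X>.525)&(X<.578)&(Y<-.29)&(Y>-.345); q=P[b]; print(" bar",b.sum(),np.polyfit(q[:,0]-.55,q[:,1],1),np.polyfit(q[:,0]-.55,q[:,2],1))
    g=(cloud(n,D1)[...,:2]-G)@R; Z=cloud(n,D1)[...,2]; hsv=cv2.cvtColor(im1,cv2.COLOR_RGB2HSV)
    m=(D1>0)&(Z>-.004)&(Z<.02)&(hsv[...,2]>120)&(abs(g[...,1]+.02)<.075)&(g[...,0]<-.068)&(g[...,0]>-.2)
    print(" holder g",m.sum(),cv2.minAreaRect(g[m].astype(np.float32)),np.percentile(Z[m],[5,50,95]))
    df=(np.abs(im1.astype(int)-d["im"]).max(2)>60).astype(np.uint8); k,l,s,c=cv2.connectedComponentsWithStats(cv2.morphologyEx(df,cv2.MORPH_OPEN,np.ones((2,2))))
    print(" changes",[(s[i].tolist()) for i in range(1,k) if s[i,4]>6])
    for q in("media","tub","objective","notes","lens_cap"):
        print(" ",q,[(np.round(r["uv"]).tolist(),round(r["p"],2)) for r in viewer.look_for(q,n)[:1]])
print(telemetry.get_obs()["time"],telemetry.get_obs()["ee_pos"],telemetry.get_obs()["ft_force"])
E
```

```text
time: 24.02
ee_pos: [0.5135, -0.3152, 0.1682]
orientation: [1.0, 0.011, 0.0, -0.001]
ft_force: [0.6, 0.7, -0.5]
opening: 1.002
time: 25.9
ee_pos: [0.4135, 0.1844, 0.3182]
orientation: [1.0, 0.011, 0.0, -0.001]
ft_force: [-0.9, 0.5, -0.1]
opening: 0.998
side orange 180 [[0.5011438535314361, -0.3306126592270907, 0.16030737232558723], [0.5108775237093652, -0.3279294027055233, 0.1903333159956183], [0.5217795857324407, -0.3171129467332397, 0.21644396028855462]]
 bar 62 [ 0.0332 -0.3185] [-0.0099  0.0437]
side orange 184 [[0.5031946146028644, -0.3297979942155659, 0.1603412523456279], [0.5126121395145589, -0.32691113349594114, 0.19053417824922253], [0.5237460608739434, -0.31529819105140416, 0.21622936260359332]]
 bar 61 [ 0.0114 -0.3185] [-0.0064  0.0442]
 holder g 131 ((-0.11899730563163757, -0.024114951491355896), (0.06704845279455185, 0.11439844220876694), 11.713451385498047) [-0.0006  0.0041  0.0062]
 changes [[8, 0, 66, 24, 1380], [96, 0, 90, 27, 1448], [187, 15, 9, 5, 32], [197, 14, 46, 40, 930], [141, 31, 7, 9, 31], [21, 34, 35, 8, 129], [85, 38, 8, 3, 20], [108, 41, 60, 26, 704], [1
[... 1131 characters left out ...]
292]]
 bar 39 [ 0.0292 -0.3133] [0.0433 0.0463]
 holder g 329 ((-0.10906653106212616, -0.02070579305291176), (0.05959540233016014, 0.0999157652258873), 1.9246935844421387) [-0.0008  0.0056  0.0108]
 changes [[255, 143, 27, 9, 144], [129, 161, 99, 223, 12381], [257, 183, 28, 18, 346], [0, 275, 118, 109, 5752], [238, 313, 27, 12, 150], [239, 325, 23, 13, 163], [272, 326, 3, 7, 17], [272, 335, 4, 6, 17], [280, 349, 3, 7, 16], [273, 352, 5, 13, 33], [270, 364, 12, 17, 116], [105, 367, 21, 17, 82], [219, 378, 2, 6, 12]]
  media [([380.0, 210.0], 0.85)]
  tub [([125.0, 206.0], 0.73)]
  objective []
  notes []
  lens_cap [([226.0, 192.0], 0.53)]
26.5 [0.4135 0.1847 0.3182] [-0.4141  0.7784  0.135 ]
```

```bash
python3 -c "
from plant import job_done; print(job_done())"
```

```text
the job is handed in; nothing more can be done
None
```

The slide holder now lies flat on the open bench in front of the cable cover, and the hook is hanging back in its stand. I handed the job in at about 26.5 s of the 72 s allowed.

**How it went:** I took the hook from its stand, reached it under the screen and felt the tip down through the holder's window. It touched the bench at the height predicted from the pictures. I then drew the holder over the cover, lifted the tip out and re-hung the hook.

**Last checks:**
- **Holder:** both cameras show it flat, with its centre about 109 mm (top view) to 119 mm (side view) in front of the screen plane. In the top view its rear edge is about 17 mm clear of the cover.
- **Hook:** it hangs level, within about 2 mm of where it started.
- **Other things:** comparing pictures from before and after showed no change at the jar, tub, objective case, notes or lens cap. The networks did not find the objective case or notes in the last top view. In the side view they placed the notes on the tub and the lens cap in the wrong place. There I relied on the picture comparison.
- **Robot:** the gripper is open, touching nothing and clear of everything.

**Less certain:**
- **Force:** bearing force read about 9 N when feeling the bench and about 11.5 N on the cover's down ramp. Both are above the intended few newtons but under the 15 N limit. I read force only at the end of each move, so a brief higher peak could have gone unseen.
- **Re-hanging:** the 12-picture viewing limit ran out before I re-hung the hook, so I checked that step by force, depth and pixel measurements instead of by eye.

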